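Feed a bur rack through the gated chute

TASK

Send the blue bur rack through the chute to the cleaning end: press the orange paddle down with one fingertip to raise the gate, keep the gate up clear of the rack all the while the rack passes it, and with the other fingertip push the rack along until it stands fully home against the blue end stop. Then take the hand away so that the gate drops shut behind the rack. Only push the rack, never lift or tip it, and leave the bottle, cup and jar standing where they are.

Things in the scene. Friction and masses are not known exactly. Their poses are not given: they have to be found in the camera images.
- chute: Fixed feed chute. Origin: on the table under the channel's middle line, right below the shut gate. Its +y is the way the rack must travel; the paddle is on its -x side (the robot's side). White base 128 mm wide, y -175 (open loading end) to +95 mm; flat deck 40 mm above the table. Guide rails 12 mm high on the deck at x -38.5..-33.5 and +33.5..+38.5 mm make a channel 67 mm wide.
- stop (a point): Middle of the foot of the blue end stop's face, on the deck: chute x = 0, y = +84 mm, 40 mm above the table. The stop is 34 mm high and spans the channel.
- rack: Loose blue bur rack, 60 mm wide (x), 70 long (y), 34 high, 0.18 to 0.35 kg; eight burs (dia. 5 mm) stand 14 mm above its top in the +x half. Origin: centre of its underside. It stands on the deck in the channel, its y along the chute's y, its nose 30 to 65 mm short of the gate at the start. Home against the stop, its origin is at chute y = +49 mm and its rear face at y = +14 mm.
- gate (a joint): Gate angle, rad: 0 shut, 0.75 fully open at its stop. Gate, tooth and paddle are one rigid orange piece on a hinge line parallel to the chute's y, at chute x = -56 mm, 78 mm above the table. Pressing the paddle down lifts the tooth. The rack cannot push it open. About 2.5 N on the paddle's middle starts it, 4 to 5 N holds it open; it springs shut when let go.
- hinge_end (a point): Top of the hinge post at the loading end, 14 x 10 mm: chute x = -56, y = -168 mm, 84 mm above the table. A like post stands at y = +48 mm. Both are fixed.
- paddle (a point): Centre of the paddle's top face: a flat plate 44 mm wide, 200 mm long, chute y -160 to +40 mm, turning with the gate. Shut: x about -98, 82 mm above the table, outer edge tilted 0.40 rad up. Open 0.65 rad: x about -92, 55 mm above the table, tilted 0.25 down outwards: there a second fingertip at the same height in the channel meets the rack's rear. A tip can slide along it.
- tooth (a point): Middle of the lower edge of the gate's tooth, a plate 20 mm wide (chute x -25 to -5), 5 mm thick (y -2.5 to +2.5), over the channel. Shut: x = -15, y = 0, 62 mm above the table (22 above the deck), so it blocks the 34 mm high rack. It rises and swings towards -x; it clears the rack's top from about 0.38 rad. Shut or open, the channel at x above -4 mm stays free for a finger.
- rinse: Bystander: white and green bottle, dia. 48 mm, 105 mm high; origin centre of its underside.
- cup: Bystander: steel cup, dia. 66 mm, 75 mm high; origin centre of its underside.
- jar: Bystander: amber jar with a white lid, dia. 56 mm, 60 mm high; origin centre of its underside.
Mind the look-alikes: they are no part of the job. Leave any red look-alike of the rack alone.

How it is judged:
On the way, in this order (a step that is already met when the one before it is completed fails the run):
1. the gate is up while the rack is still short of it (value of joint gate above 0.42 rad and y of rack in the frame of chute below -0.035 m), for 0.05 s.
2. the rack is halfway past the gate, the gate held up (value of joint gate above 0.42 rad and y of rack in the frame of chute above 0 m), for 0.05 s.
At the end, for the whole second after the job is handed in: The rack stands flat and at rest in the channel within 6 mm of the end stop, square to the chute within 0.12 rad; the gate is shut (under 0.06 rad) behind it; the bottle, cup and jar are within 30 mm of where they stood (y of rack in the frame of chute above 0.043 m and z of rack in the frame of chute below 0.044 m and angle between rack's own z axis and vertical below 0.08 rad and angle between the y axis of rack and the y axis of chute, either way round below 0.12 rad and linear speed of rack below 0.01 m/s and value of joint gate below 0.06 rad and distance of each of rinse, cup, jar from where it was at the start of the episode below 0.03 m); the robot touches nothing.
It fails at once if the gate was let down while the rack was passing it (under 0.40 rad with the rack's nose more than 5 mm past and its rear not yet through) (y of rack in the frame of chute between -0.03 and 0.03 m and value of joint gate below 0.4 rad).
It fails at once if the rack was lifted more than 12 mm off the deck (z of rack in the frame of chute above 0.052 m).
It fails at once if the rack was tipped more than 0.3 rad (angle between rack's own z axis and vertical above 0.3 rad).
It fails at once if a bystander was moved more than 30 mm or tipped (distance of any of rinse, cup, jar from where it was at the start of the episode above 0.03 m or angle between any of rinse, cup, jar's own z axis and vertical above 0.4 rad).
It also fails if it takes over 38 s, if anything falls off the work surface, if the arm or the gripper's body presses on something with over 40 N, if the wrist force passes 120 N, or if a joint passes its speed limit or range.

ROBOT

A 7-joint arm with a two-finger parallel gripper is mounted at the origin on the work surface. World frame = base frame: x ahead of the robot, y to its left, z up, the work surface at z = 0. Lengths are in m, angles in rad, forces in N, time in s.
With the tool pointing down it reaches from about 0.425 to 0.925 m from the base axis. Payload 6.8 kg.
Tool frame: the origin (TCP) lies midway between the tips of the shut fingers; the grasp point (between the pads) lies 19 mm behind it; z points along the fingers, y is the direction in which the jaws open and shut (so a half turn about z gives the same grasp; the last joint's range is limited). The gripper opens to 85 mm and grips with 20 to 120 N. Pads are 22 mm wide; open, the fingers measure 114 mm over their backs; the gripper's body (76 mm by 85 mm) begins 54 mm behind the grasp point. The pads swing forward as they close: fully open they stand 13 mm farther back than shut.
Start: joints at [-1.443, 0.477, 0.022, 1.555, -0.011, 1.109, -0.083], TCP at [0.158, 0.656, 0.231] pointing down, gripper open.
Joint ranges: [-2.96, 2.96], [-0.34, 2.1], [-1.41, 1.46], [0.24, 2.44], [-1.37, 4.51], [0.17, 1.92], [-2.96, 2.96]. Speed limits (rad/s): [2.39, 2.39, 3.14, 3.14, 3.14, 3.14, 3.14].

INTERFACE

Orientations are given as a rotation vector (axis times angle).
In Python, from bench import r, imaging gives the robot as it stands.
- The arm moves only by the tool jog_arm, never from a script. Its argument "rows" is a list of rows, each an object with "delta_rot": the turn, a rotation vector about the tool's x, y, z in degrees, a list of three; "xyz": the shift along the tool's x, y, z in cm, a list of three; "fingers": the closure, from 0 (fully open) to 1 (shut). A call has exactly 5 rows; each row is the pose to reach, as a shift and turn from the pose measured when the call began, along the tool's axes at that moment; what a row does not reach only later rows make up. A row lasts 1/12 s, in which the tool goes at most 41.7 mm and 7.16 degrees, less where a joint would pass 70% of its speed; a pose out of reach is approached as far as the arm can. A call with a gripper value outside its range is refused whole. The fingers move at their own pace and stop on an object; "grip_force" is the grip in N (left out, the last holds). Time passes only in rows, so rows that repeat a pose let the fingers close, or fill a call up. It gives the time, the measured TCP pose, the force and the opening at its end, in the units of the state.
- r.get_obs(): the state, without advancing time (a new reading comes with each control period).
- imaging.grab_frame(name): name is "scene" or "top"; returns the picture (420x560x3 uint8, blue, green, red); there is no depth.
- imaging.camera_info(name): a dict with "camera_matrix" (3x3 intrinsics, pixels), "xyz" and "attitude" of the camera in the world. Camera axes: x right, y down, z forward; pixel columns grow to the right and rows downward; lengths in m; the calibration is good to about 2 mm. A picture is of the moment at which its call begins. camera_info takes no time and is no camera call.
- r.hand_in(): hands the job in, once; it reports no verdict.
Trained networks look in the newest picture that a camera, given by its name, has taken for a name from the list of things; names that differ only in an ending like _2 or _b are one class to them, and where a whole thing is asked for, a point or a joint stands for the part that bears it (a point fixed in the world has none). Each returns a list of dicts, best first, with "conf" (0 to 1); they miss things now and then, are a little off and sometimes report something else, mostly with a low value. They report only what shows in the picture. A call takes as long as a camera call. They do not tell look-alikes from the thing itself.
- imaging.find_in(camera, query): "position" ([column, row] in pixels, amid what is visible of it).
- imaging.cut_out(camera, query): "region" (420x560 bool, what is visible of it) and "position" ([column, row] in pixels, amid what is visible of it).
- imaging.tip_of(camera, query): "position" ([column, row] in pixels: a listed point, or the origin of a listed thing).
The state is a dict: "clock": time; "joints": joint angles; "qvel": joint speeds; "tau": joint torques, N m; "tcp_pos": TCP position; "orientation": TCP orientation; "contact_force": force on the tool from outside, world axes, zero at the start; "moment": the same for the moment, N m; "grip_width": finger opening in m.
Only numpy, scipy, OpenCV 4.12 (cv2) and the standard library are available. Lean on these libraries where they do the work, as an engineer would, in place of code of your own. Each camera call takes 0.05 s, during which the arm holds its last target.

## Working session

There is one attempt and no reset: what is moved stays moved. The work goes in short steps, Python scripts to look and compute and a tool call to move; the robot and the scene stay as the last step left them, time stands still between calls to the robot, and variables do not carry over. Pictures are saved under pics/ and viewed, and the job is handed in when it is done.

Besides the shell and the picture viewer there is one more tool, called after "Request:" as name(argument=value, ...), one argument or row to a line, values as JSON. jog_arm: Moves the arm, as the interface text tells. Its arguments: {"type":"object","properties":{"rows":{"type":"array","items":{"type":"object","properties":{"delta_rot":{"type":"array","items":{"type":"number"}},"xyz":{"type":"array","items":{"type":"number"}},"fingers":{"type":"number"}}}},"grip_force":{"type":"number"}},"required":["rows"]}

```bash
mkdir -p pics; ls; python3 - <<'E'
from bench import r, imaging
import cv2, numpy as np
print(r.get_obs())
for n in ("scene","top"):
    f=imaging.grab_frame(n); cv2.imwrite(f"pics/{n}0.png",f); print(n,imaging.camera_info(n))
for n in ("scene","top"):
    for q in ("stop","hinge_end","paddle","tooth","rack","chute","rinse","cup","jar"):
        try: print(n,q,[(np.round(d['position'],1).tolist(),round(d['conf'],2)) for d in imaging.tip_of(n,q)])
        except Exception as e: print(n,q,e)
print(r.get_obs()['clock'])
E
```

```text
pics
{'clock': 0.0, 'joints': array([-1.44310705,  0.47780499,  0.02230914,  1.55647542, -0.01150324,
        1.10928243, -0.08311182]), 'qvel': array([-2.18619842e-03,  1.18298993e-03,  2.03313364e-03, -3.50594956e-04,
        3.17658994e-05,  9.98234870e-04, -9.78315665e-06]), 'tau': array([ 1.09089822e-04, -5.96446252e+01,  1.60771362e+00, -2.81198019e+01,
        1.23279059e-02,  9.53895069e-03, -8.44417144e-06]), 'tcp_pos': array([0.15754256, 0.65573921, 0.23031172]), 'orientation': array([-3.69453020e-01, -3.11969455e+00,  2.89023721e-03]), 'contact_force': array([ 0.07053668,  0.86253083, -0.0777218 ]), 'moment': array([ 0.01382417, -0.02603604, -0.0039788 ]), 'grip_width': 0.08547651830172534}
scene {'camera_matrix': array([[510.97362618,   0.        , 292.25175894],
       [  0.        , 510.97362618, 210.43828012],
       [  0.        ,   0.        ,   1.        ]]), 'xyz': array([ 1.12866649, -0.47004537,  0.63512758]), 'attitude': array([-2.08796865, -0.94299187,  0.45745013])}
top {'camera_matrix': array([[390.14858845,   0.        , 278.83283891],
       [  0.        , 
[... 261 characters left out ...]
5.7], 0.8)]
scene paddle [([219.0, 184.8], 0.74)]
scene tooth [([274.1, 208.4], 0.84)]
scene rack [([235.0, 239.1], 0.91), ([129.2, 294.6], 0.59)]
scene chute [([276.7, 234.7], 0.61)]
scene rinse [([270.3, 296.3], 0.89)]
scene cup [([338.1, 270.1], 0.55)]
scene jar [([352.0, 213.4], 0.8)]
top stop [([250.6, 237.8], 0.62)]
top hinge_end [([361.9, 280.9], 0.86), ([215.1, 221.3], 0.7)]
top paddle [([304.9, 293.4], 0.65), ([217.6, 221.2], 0.21)]
top tooth [([283.4, 246.4], 0.66)]
top rack [([323.6, 248.7], 0.9), ([405.1, 256.8], 0.66)]
top chute [([283.6, 241.7], 0.97)]
top rinse [([327.1, 193.7], 0.87), ([360.5, 280.3], 0.48)]
top cup [([273.3, 184.0], 0.6)]
top jar [([217.3, 221.8], 0.75)]
1.0
```

View pics/scene0.png

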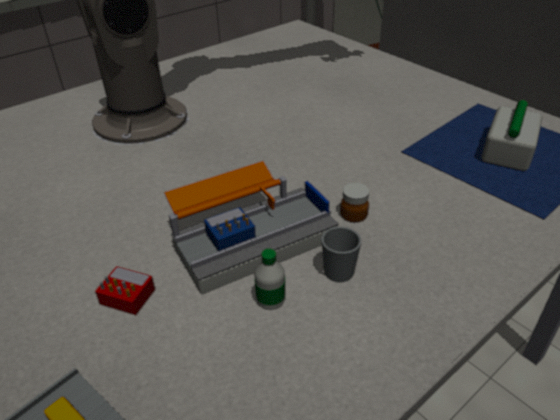

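View pics/top0.png

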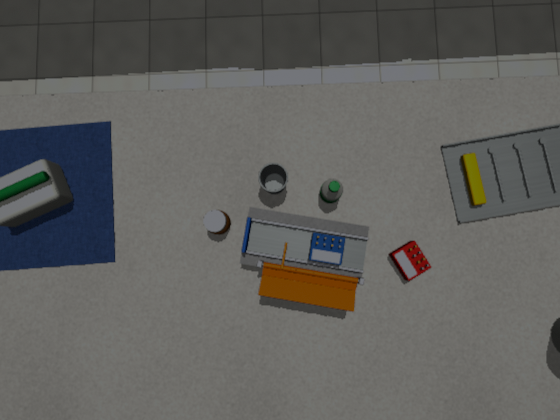

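The blue rack is in the channel at top (327,248) and scene (230,230). The red look-alike stands apart at top (410,260) and scene (126,290), so I'll leave it alone. Next I fit the chute pose from both views.

```bash
cat > h.py <<'E'
import numpy as np, cv2
from scipy.spatial.transform import Rotation as R
from scipy.optimize import least_squares
from bench import r, imaging
def cam(n):
    c=imaging.camera_info(n); return np.array(c['camera_matrix']),np.array(c['xyz']),R.from_rotvec(c['attitude']).as_matrix()
C={n:cam(n) for n in("scene","top")}
def proj(n,P):
    K,t,A=C[n]; q=(np.atleast_2d(P)-t)@A; q=q@K.T; return q[:,:2]/q[:,2:]
def c2w(p,P):
    P=np.atleast_2d(P).astype(float); c,s=np.cos(p[2]),np.sin(p[2])
    return np.c_[p[0]+c*P[:,0]-s*P[:,1],p[1]+s*P[:,0]+c*P[:,1],P[:,2]]
E
python3 - <<'E'
from h import *
pts={'stop':(0,84,40),'hinge_end':(-56,-168,84),'paddle':(-98,-60,82),'tooth':(-15,0,62),'chute':(0,0,0)}
obs={'scene':{'stop':(315,206.6),'hinge_end':(175.6,215.7),'paddle':(219,184.8),'tooth':(274.1,208.4),'chute':(276.7,234.7)},
'top':{'stop':(250.6,237.8),'hinge_end':(361.9,280.9),'paddle':(304.9,293.4),'tooth':(283.4,246.4),'chute':(283.6,241.7)}}
rk={'scene':(235,239.1),'top':(323.6,248.7)}
def res(p):
    o=[]
    for n in obs:
        for k,u in obs[n].items(): o.append((proj(n,c2w(p,np.array(pts[k])/1e3))[0]-u))
        o.append(proj(n,c2w(p,[p[3],p[4],.04]))[0]-rk[n])
    return np.array(o).ravel()
s=least_squares(res,[.5,-.03,-.1,0,-.1],loss='soft_l1')
print(s.x,np.round(res(s.x).reshape(-1,2),1))
p=s.x; np.save('p.npy',p)
B=[(-64,-175),(64,-175),(64,95),(-64,95)]
for n in('scene','top'):
    im=cv2.imread(f'pics/{n}0.png'); im=cv2.convertScaleAbs(im,alpha=1.6,beta=20)
    k=5
    c=proj(n,c2w(p,[0,-.04,.04]))[0]; w,h=(110,80)
    x0,y0=int(c[0]-w*.72),int(c[1]-h*.72); 
    im=cv2.resize(im[y0:y0+116,x0:x0+158],None,fx=k,fy=k,interpolation=cv2.INTER_CUBIC)
    def dr(P,col):
        q=((proj(n,c2w(p,np.array(P)/1e3))-[x0,y0]+.5)*k).astype(int); cv2.polylines(im,[q.reshape(-1,1,2)],True,col,1)
    dr([(x,y,40) for x,y in B],(0,255,0))
    dr([(x,y,52) for x,y in [(-33.5,-175),(33.5,-175),(33.5,84),(-33.5,84)]],(255,255,0))
    X,Y=p[3]*1e3,p[4]*1e3
    dr([(X+a,Y+b,74) for a,b in [(-30,-35),(30,-35),(30,35),(-30,35)]],(0,0,255))
    t=.4;dr([(-98+sx*22*np.cos(t),y,82-sx*22*np.sin(t)) for sx,y in [(-1,-160),(1,-160),(1,40),(-1,40)]],(255,0,255))
    dr([(-25,0,62),(-5,0,62)],(255,0,255))
    cv2.imwrite(f'pics/fit_{n}.png',im)
E
```

```text
[ 0.57394323 -0.02713323 -0.18064866  0.00408269 -0.08602175] [[-0.1 -1.2]
 [-2.6 -0.3]
 [ 1.8 -0.3]
 [-2.6 -1.9]
 [-0.3  2.1]
 [-1.  -0.9]
 [-3.4 -2.4]
 [-1.8 -1. ]
 [ 0.6 -1.7]
 [-0.1  1.4]
 [ 1.1  0.1]
 [-0.4 -3.3]]
```

View pics/fit_scene.png

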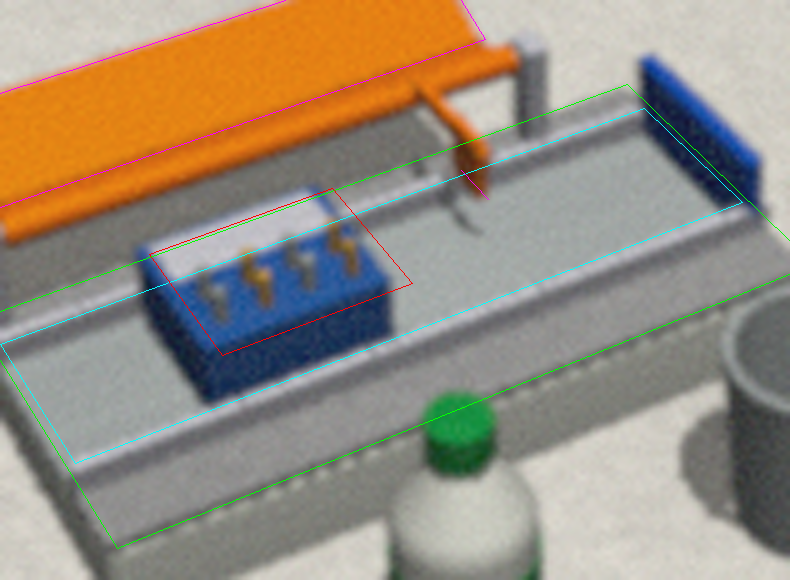

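View pics/fit_top.png

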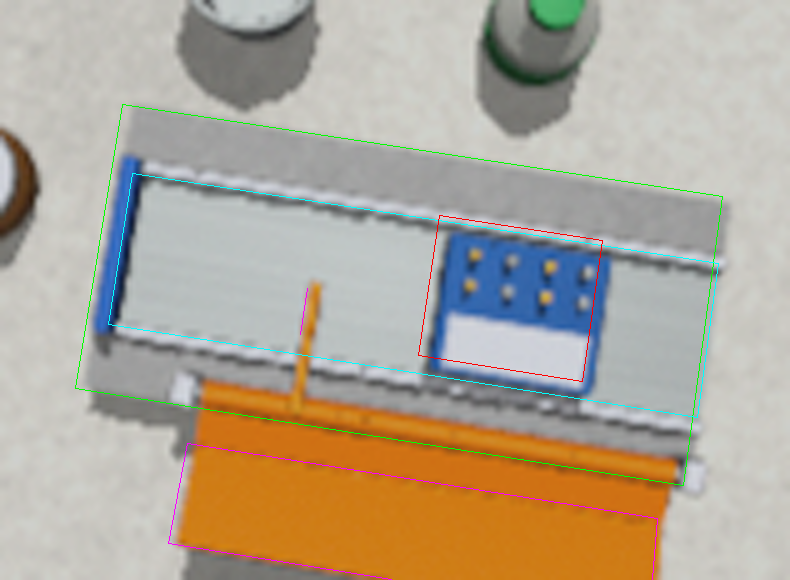

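```bash
python3 - <<'E'
from h import *
for n,(x0,y0,w,h) in {'top':(232,200,145,115),'scene':(160,155,190,135)}.items():
    im=cv2.imread(f'pics/{n}0.png')[y0:y0+h,x0:x0+w]; im=cv2.convertScaleAbs(im,alpha=1.7,beta=15)
    k=5.5 if n=='top' else 4.2
    im=cv2.resize(im,None,fx=k,fy=k,interpolation=cv2.INTER_CUBIC)
    for i in range(0,w,10):
        cv2.putText(im,str(x0+i),(int(i*k),8),0,.3,(0,0,255)); cv2.line(im,(int((i+.5)*k),0),(int((i+.5)*k),im.shape[0]),(0,0,0) if 0 else (120,120,120),1)
    for i in range(0,h,10):
        cv2.putText(im,str(y0+i),(0,int(i*k)+3),0,.3,(0,0,255)); cv2.line(im,(0,int((i+.5)*k)),(im.shape[1],int((i+.5)*k)),(120,120,120),1)
    cv2.imwrite(f'pics/grid_{n}.png',im)
E
```

```text
(no output)
```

View pics/grid_top.png

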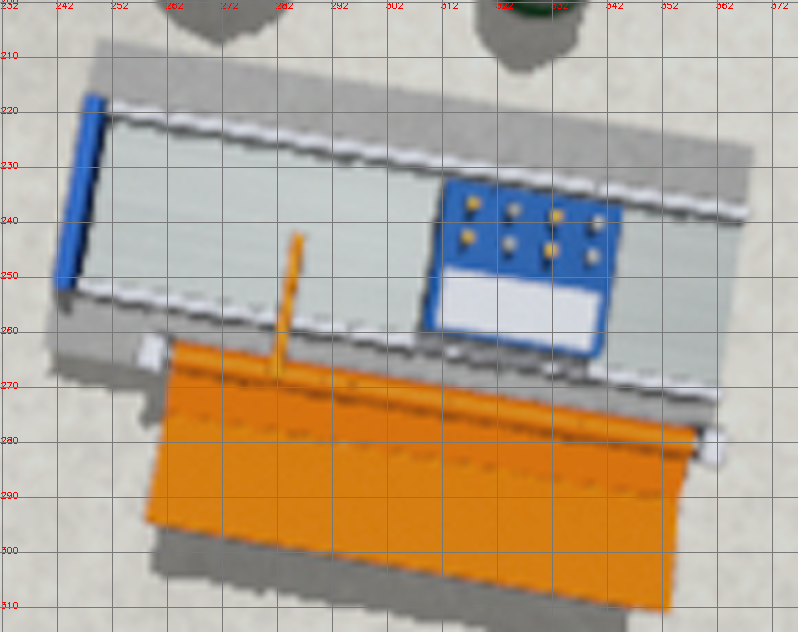

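View pics/grid_scene.png

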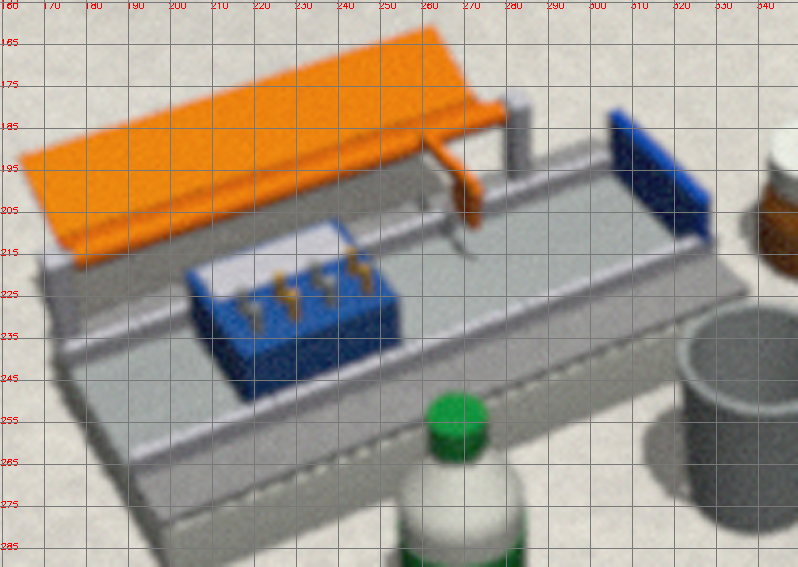

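```bash
cat > fit.py <<'E'
from h import *
a=.4; xo=-98-22*np.cos(a); zo=82+22*np.sin(a)
T={(-56,48,84):(152,351),(-56,-168,84):(712,447),(64,95,40):(97,40),(64,-175,40):(752,148),(-64,-175,40):(716,420),(-64,95,40):(45,350),(xo,40,zo):(147,522),(xo,-160,zo):(669,612)}
S={(-56,48,84):(516,97),(-56,-168,84):(57,260),(64,-175,40):(162,522),(64,95,40):(748,291),(xo,40,zo):(432,27),(xo,-160,zo):(20,157)}
RT={(30,35,74):(443,178),(30,-35,74):(622,205),(-30,-35,74):(600,356),(-30,35,74):(424,327)}
RS={(-30,-35,74):(190,268),(-30,35,74):(337,220),(30,35,74):(398,293),(30,-35,40):(248,402)}
f={'top':lambda u:np.array(u)/5.5+[232,200]-.5,'scene':lambda u:np.array(u)/4.2+[160,155]-.5}
def res(p):
    o=[]
    for n,D in(('top',T),('scene',S)):
        for k,u in D.items(): o.append(proj(n,c2w(p,np.array(k)/1e3))[0]-f[n](u))
    for n,D in(('top',RT),('scene',RS)):
        for k,u in D.items():
            c,s=np.cos(p[5]),np.sin(p[5]); K=np.array(k)/1e3
            o.append(proj(n,c2w(p,[p[3]+c*K[0]-s*K[1],p[4]+s*K[0]+c*K[1],K[2]]))[0]-f[n](u))
    return np.array(o).ravel()
s=least_squares(res,[.57,-.03,-.18,0,-.1,0],loss='soft_l1')
print(np.round(s.x,4)); print(np.round(res(s.x).reshape(-1,2),1).tolist())
np.save('p.npy',s.x)
E
python3 fit.py
```

```text
[ 0.5738 -0.0301 -0.1877 -0.0017 -0.0872 -0.0077]
[[-0.4, 0.1], [0.3, -0.3], [-0.6, -0.5], [0.2, -1.0], [-1.4, 7.3], [-0.9, -0.2], [-1.0, -0.3], [0.5, -0.3], [-0.4, 0.3], [-1.7, -0.8], [-0.3, 0.8], [0.5, -0.5], [0.0, -0.6], [-1.3, 0.3], [0.0, -0.3], [0.0, 0.3], [-0.3, 0.9], [-1.1, 0.5], [-2.0, 0.7], [-0.0, -0.7], [0.8, 0.9], [0.3, 4.1]]
```

```bash
cat >> h.py <<'E'
p=np.load('p.npy')
def st():
    o=r.get_obs(); A=R.from_rotvec(o['orientation']); t=np.array(o['tcp_pos'])
    d=t[:2]-p[:2]; c,s=np.cos(p[2]),np.sin(p[2])
    ch=np.array([c*d[0]+s*d[1],-s*d[0]+c*d[1],t[2]])
    return o,A,t,ch
def yaw_err(A): pass
def target(flip):
    c,s=np.cos(p[2]),np.sin(p[2]); cx=np.array([c,s,0])*flip; z=np.array([0,0,-1.])
    return R.from_matrix(np.c_[np.cross(cx,z),cx,z])
def go(W=None,Cp=None,flip=1,rot=True):
    o,A,t,ch=st()
    if Cp is not None: W=c2w(p,Cp)[0]
    d=A.inv().apply(np.array(W)-t)*100
    rv=np.degrees((A.inv()*target(flip)).as_rotvec()) if rot else np.zeros(3)
    print('clk',round(o['clock'],2),'chute mm',np.round(ch*1e3,1),'world',np.round(t,3),'F',np.round(o['contact_force'],1),'w',round(o['grip_width'],4))
    print('shift cm',np.round(d,2),'turn deg',np.round(rv,1))
E
python3 - <<'E'
from h import *
for f in(1,-1): go(W=(.45,.35,.23),flip=f)
o,A,t,ch=st(); print(A.as_matrix().round(3)); print(o['joints'])
E
```

```text
clk 1.0 chute mm [-536.9  596.7  231.3] world [0.158 0.656 0.231] F [ 1.1  0.3 -0.5] w 0.0854
shift cm [-35.58 -22.96   0.13] turn deg [ 0.  -0.  87.2]
clk 1.0 chute mm [-536.9  596.7  231.3] world [0.158 0.656 0.231] F [ 1.1  0.3 -0.5] w 0.0854
shift cm [-35.58 -22.96   0.13] turn deg [  0.    0.  -92.8]
[[-0.972  0.234 -0.   ]
 [ 0.234  0.972  0.   ]
 [ 0.     0.    -1.   ]]
[-1.4430845   0.47697336  0.02240248  1.55540486 -0.01149978  1.10928538
 -0.08306705]
```

Request:
jog_arm(
  rows=[
    {"xyz": [-3.4,-2.2,0],"delta_rot": [0,0,7],"fingers": 0},
    {"xyz": [-6.8,-4.4,0],"delta_rot": [0,0,14],"fingers": 0},
    {"xyz": [-10.2,-6.6,0],"delta_rot": [0,0,21],"fingers": 0},
    {"xyz": [-13.6,-8.8,0],"delta_rot": [0,0,28],"fingers": 0},
    {"xyz": [-17,-11,0],"delta_rot": [0,0,35],"fingers": 0},
  ],
)

```text
clock: 1.42
tcp_pos: [0.2984, 0.5082, 0.2315]
orientation: [-1.299, -2.86, -0.001]
contact_force: [0.7, 0.6, 0.8]
grip_width: 0.0853
```

```bash
python3 -c "
from h import *
go(W=(.49,.2,.22)); print(r.get_obs()['joints'])"
```

```text
clk 1.42 chute mm [-371.   477.4  231.5] world [0.298 0.508 0.232] F [0.7 0.6 0.8] w 0.0853
shift cm [-35.82  -5.85   1.14] turn deg [ 0.  -0.  51.9]
[-1.29945444  0.33722272  0.19505815  1.77799797 -0.07494216  1.03300212
 -0.35848716]
```

Request:
jog_arm(
  rows=[
    {"xyz": [-3.8,-0.6,0],"delta_rot": [0,0,7],"fingers": 0},
    {"xyz": [-7.6,-1.2,0],"delta_rot": [0,0,14],"fingers": 0},
    {"xyz": [-11.4,-1.8,0],"delta_rot": [0,0,21],"fingers": 0},
    {"xyz": [-15.2,-2.4,0],"delta_rot": [0,0,28],"fingers": 0},
    {"xyz": [-19,-3,0],"delta_rot": [0,0,35],"fingers": 0},
  ],
)

```text
clock: 1.83
tcp_pos: [0.4016, 0.3437, 0.2318]
orientation: [-2.106, -2.331, -0.002]
contact_force: [0.8, 0.5, -0.7]
grip_width: 0.085
```

```bash
python3 -c "
from h import *
go(W=(.5,.15,.22)); go(Cp=(-.039,-.142,.2)); print(r.get_obs()['joints'])"
```

```text
clk 1.83 chute mm [-239.   335.1  231.8] world [0.402 0.344 0.232] F [ 0.8  0.5 -0.7] w 0.085
shift cm [-20.27   7.83   1.15] turn deg [ 0.  -0.1 16.6]
clk 1.83 chute mm [-239.   335.1  231.8] world [0.402 0.344 0.232] F [ 0.8  0.5 -0.7] w 0.085
shift cm [-51.44   5.57   3.11] turn deg [ 0.  -0.1 16.6]
[-1.15071336  0.24074906  0.38554911  1.92554164 -0.10803741  0.99391213
 -0.61493974]
```

Request:
jog_arm(
  rows=[
    {"xyz": [-3.6,1.4,0.2],"delta_rot": [0,0,3.3],"fingers": 0},
    {"xyz": [-7.2,2.8,0.4],"delta_rot": [0,0,6.6],"fingers": 0},
    {"xyz": [-10.8,4.2,0.6],"delta_rot": [0,0,9.9],"fingers": 0},
    {"xyz": [-14.4,5.6,0.8],"delta_rot": [0,0,13.2],"fingers": 0},
    {"xyz": [-18,7,1],"delta_rot": [0,0,16.6],"fingers": 0},
  ],
)

```text
clock: 2.25
tcp_pos: [0.49, 0.1701, 0.2219]
orientation: [-2.422, -1.999, -0.003]
contact_force: [0.5, 0.9, -0.7]
grip_width: 0.085
```

```bash
python3 -c "
from h import *
go(Cp=(-.039,-.142,.2)); print(r.get_obs()['joints'])"
```

```text
clk 2.25 chute mm [-119.6  181.1  221.9] world [0.49  0.17  0.222] F [ 0.5  0.9 -0.7] w 0.085
shift cm [-32.29   8.16   2.12] turn deg [ 0.  -0.1 -0.2]
[-0.90412164  0.24587731  0.53470079  1.96543692 -0.15315868  0.96724242
 -0.48640894]
```

Request:
jog_arm(
  rows=[
    {"xyz": [-3.6,1,0.2],"delta_rot": [0,0,0],"fingers": 0},
    {"xyz": [-7.2,2,0.4],"delta_rot": [0,0,0],"fingers": 0},
    {"xyz": [-10.8,3,0.6],"delta_rot": [0,0,0],"fingers": 0},
    {"xyz": [-14.4,4,0.8],"delta_rot": [0,0,0],"fingers": 0},
    {"xyz": [-18,5,1],"delta_rot": [0,0,0],"fingers": 0},
  ],
)

```text
clock: 2.67
tcp_pos: [0.5049, -0.0177, 0.2118]
orientation: [-2.422, -1.999, -0.005]
contact_force: [0.8, 0.8, -0.3]
grip_width: 0.0854
```

```bash
python3 -c "
from h import *
go(Cp=(-.039,-.142,.16)); print(r.get_obs()['joints'])"
```

```text
clk 2.67 chute mm [-69.9  -0.7 211.8] world [ 0.505 -0.018  0.212] F [ 0.8  0.8 -0.3] w 0.0854
shift cm [-14.14   3.13   5.14] turn deg [ 0.1 -0.2 -0.2]
[-0.61607537  0.24388845  0.6252933   2.00944219 -0.17936115  0.93897779
 -0.0891371 ]
```

Request:
jog_arm(
  rows=[
    {"xyz": [-3.5,0.8,0.6],"delta_rot": [0,0,0],"fingers": 0},
    {"xyz": [-7,1.6,1.6],"delta_rot": [0,0,0],"fingers": 0},
    {"xyz": [-10.5,2.4,2.8],"delta_rot": [0,0,0],"fingers": 0},
    {"xyz": [-14.1,3.1,4],"delta_rot": [0.1,-0.2,-0.2],"fingers": 0},
    {"xyz": [-14.1,3.1,5.1],"delta_rot": [0.1,-0.2,-0.2],"fingers": 0},
  ],
)

```text
clock: 3.08
tcp_pos: [0.5078, -0.1703, 0.1607]
orientation: [2.425, 1.99, -0.004]
contact_force: [0.5, 0.5, 0.4]
grip_width: 0.0855
```

```bash
python3 -c "
from h import *
for n in('top','scene'):
    f=imaging.grab_frame(n); cv2.imwrite(f'pics/{n}1.png',cv2.convertScaleAbs(f,alpha=1.6,beta=15))
go(Cp=(-.039,-.142,.09)); print(r.get_obs()['joints'])"
```

```text
clk 3.18 chute mm [ -40.4 -143.2  159. ] world [ 0.507 -0.163  0.159] F [-0.3 -0.3 -0.4] w 0.0854
shift cm [0.13 0.17 6.9 ] turn deg [-0.2  0.1 -0.2]
[-0.31090546  0.38344419  0.63317341  1.99556695 -0.29512842  0.85684963
  0.29310061]
```

View pics/scene1.png

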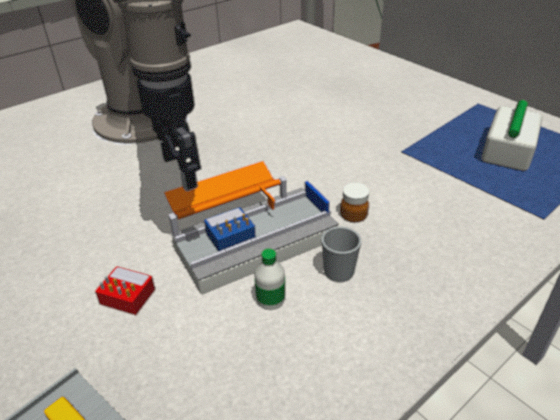

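View pics/top1.png

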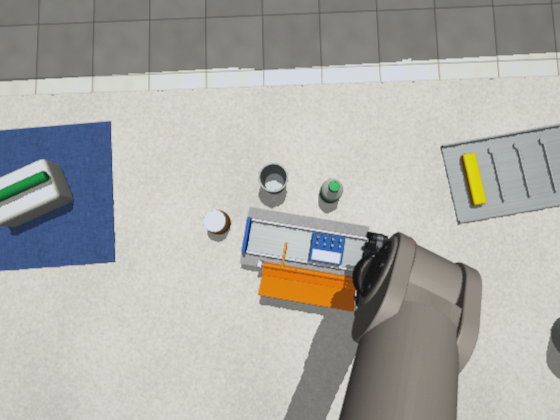

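Request:
jog_arm(
  rows=[
    {"xyz": [0,0.1,2],"delta_rot": [0,0,0],"fingers": 0},
    {"xyz": [0.1,0.1,4],"delta_rot": [0,0,0],"fingers": 0},
    {"xyz": [0.1,0.2,6],"delta_rot": [-0.2,0.1,-0.2],"fingers": 0},
    {"xyz": [0.1,0.2,7],"delta_rot": [-0.2,0.1,-0.2],"fingers": 0},
    {"xyz": [0.1,0.2,7],"delta_rot": [-0.2,0.1,-0.2],"fingers": 0},
  ],
)

```text
clock: 3.6
tcp_pos: [0.5084, -0.1607, 0.0876]
orientation: [-2.415, -2.005, 0.002]
contact_force: [-0.7, 0.6, -0.1]
grip_width: 0.0855
```

```bash
cat >> h.py <<'E'
def crop(n,name,x0,y0,w=150,h=110,k=5,pts=()):
    f=imaging.grab_frame(n)[y0:y0+h,x0:x0+w]; f=cv2.resize(cv2.convertScaleAbs(f,alpha=1.7,beta=15),None,fx=k,fy=k,interpolation=cv2.INTER_CUBIC)
    for q in pts:
        u=((proj(n,c2w(p,np.array(q)/1e3))[0]-[x0,y0]+.5)*k).astype(int); cv2.drawMarker(f,tuple(int(v) for v in u),(255,0,255),0,14,1)
    cv2.imwrite(f'pics/{name}.png',f)
E
python3 -c "
from h import *
go(Cp=(-.039,-.142,.047))
o,A,t,ch=st(); t=ch*1e3
crop('scene','s2',150,110,pts=[(t[0]+42.5,t[1]-11,t[2]+13),(t[0]+42.5,t[1]+11,t[2]+13),(t[0]+57,t[1]+11,t[2]+13),(t[0]-42.5,t[1]+11,t[2]+13)])
"
```

```text
clk 3.6 chute mm [ -39.8 -140.5   87.6] world [ 0.508 -0.161  0.088] F [-0.7  0.6 -0.1] w 0.0855
shift cm [-0.16  0.1   4.06] turn deg [-0.2 -0.1  0.2]
```

View pics/s2.png

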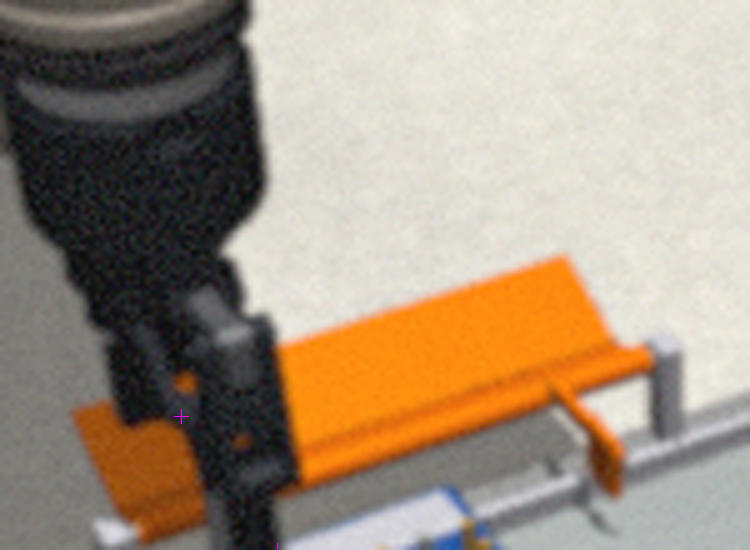

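```bash
python3 -c "
from h import *
o,A,t,ch=st(); t=ch*1e3
crop('scene','s3',150,160,pts=[(t[0]+42.5,t[1]-11,t[2]+13),(t[0]+42.5,t[1]+11,t[2]+13),(t[0]+57,t[1]+11,t[2]+13),(t[0]-42.5,t[1]+11,t[2]+13)])
"
```

```text
(no output)
```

View pics/s3.png

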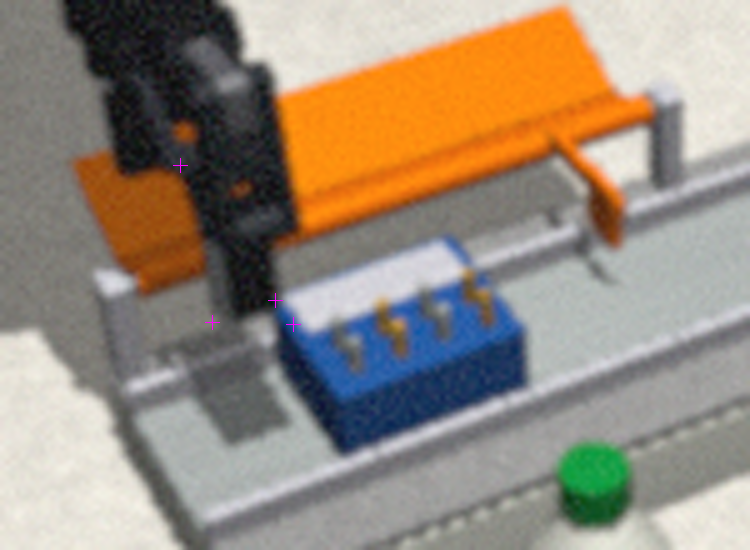

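Request:
jog_arm(
  rows=[
    {"xyz": [-0.3,0.1,0],"delta_rot": [-0.2,0,0.2],"fingers": 0},
    {"xyz": [-0.3,0.1,0.5],"delta_rot": [-0.2,0,0.2],"fingers": 0},
    {"xyz": [-0.3,0.1,1],"delta_rot": [-0.2,0,0.2],"fingers": 0},
    {"xyz": [-0.3,0.1,1.6],"delta_rot": [-0.2,0,0.2],"fingers": 0},
    {"xyz": [-0.3,0.1,2.2],"delta_rot": [-0.2,0,0.2],"fingers": 0},
  ],
)

```text
clock: 4.12
tcp_pos: [0.5103, -0.165, 0.0673]
orientation: [2.42, 1.999, 0.005]
contact_force: [-0.2, 0.5, 0.3]
grip_width: 0.0852
```

```bash
python3 -c "
from h import *
go(Cp=(-.039,-.144,.047))
crop('scene','s4',150,150)
go(Cp=(-.039,-.144,.047))
"
```

```text
clk 4.12 chute mm [ -37.2 -144.4   67.3] world [ 0.51  -0.165  0.067] F [-0.2  0.5  0.3] w 0.0852
shift cm [ 0.04 -0.19  2.03] turn deg [ 0.2 -0.1 -0.1]
clk 4.17 chute mm [ -38.1 -144.3   66.1] world [ 0.509 -0.165  0.066] F [-0.   0.7 -0.1] w 0.0856
shift cm [ 0.03 -0.1   1.91] turn deg [ 0.1 -0.  -0.1]
```

View pics/s4.png

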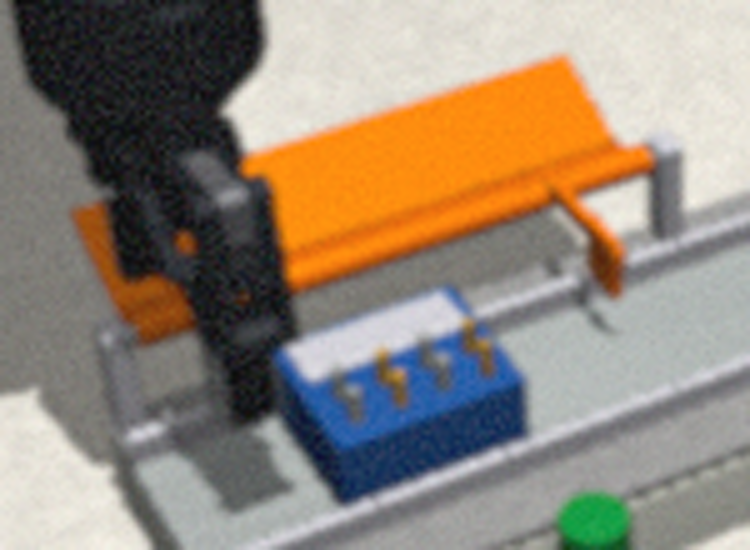

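Request:
jog_arm(
  rows=[
    {"xyz": [0,0,0.2],"delta_rot": [0,0,0],"fingers": 0},
    {"xyz": [0,0,0.5],"delta_rot": [0,0,0],"fingers": 0},
    {"xyz": [0,-0.1,0.8],"delta_rot": [0,0,0],"fingers": 0},
    {"xyz": [0,-0.1,1.1],"delta_rot": [0,0,0],"fingers": 0},
    {"xyz": [0,-0.1,1.1],"delta_rot": [0,0,0],"fingers": 0},
  ],
)

```text
clock: 4.58
tcp_pos: [0.5102, -0.165, 0.0555]
orientation: [2.418, 1.999, 0.006]
contact_force: [4.2, -1.6, 4.6]
grip_width: 0.0854
```

```bash
python3 -c "
from h import *
go(Cp=(-.039,-.144,.047))
crop('scene','s5',150,150)
go(Cp=(-.039,-.144,.047))
"
```

```text
clk 4.58 chute mm [ -37.3 -144.3   55.5] world [ 0.51  -0.165  0.055] F [ 4.2 -1.6  4.6] w 0.0854
shift cm [ 0.03 -0.18  0.84] turn deg [ 0.3 -0.  -0.1]
clk 4.63 chute mm [ -37.4 -144.3   55.6] world [ 0.51  -0.165  0.056] F [ 4.7 -0.6  4.3] w 0.0859
shift cm [ 0.03 -0.17  0.86] turn deg [ 0.3 -0.  -0.1]
```

View pics/s5.png

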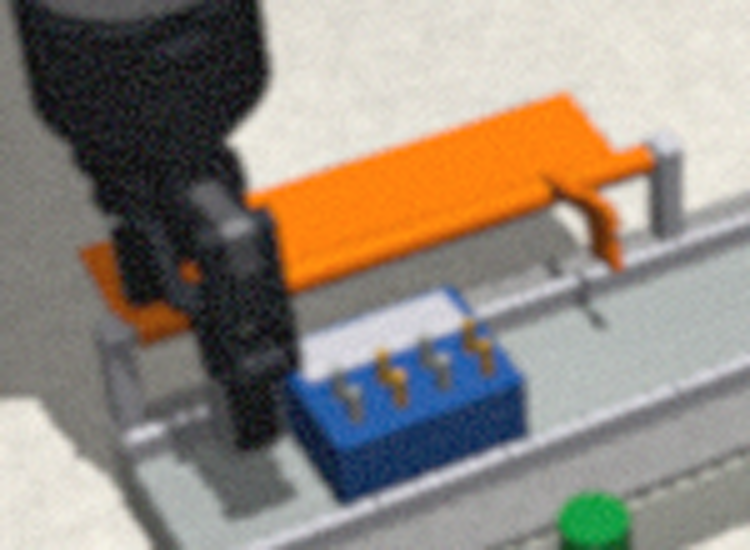

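Request:
jog_arm(
  rows=[
    {"xyz": [0,-0.1,0.3],"delta_rot": [0,0,0],"fingers": 0},
    {"xyz": [0,-0.2,0.6],"delta_rot": [0.2,0,0],"fingers": 0},
    {"xyz": [0,-0.2,0.9],"delta_rot": [0.2,0,0],"fingers": 0},
    {"xyz": [0,-0.2,1],"delta_rot": [0.2,0,0],"fingers": 0},
    {"xyz": [0,-0.2,1],"delta_rot": [0.2,0,0],"fingers": 0},
  ],
)

```text
clock: 5.05
tcp_pos: [0.5093, -0.165, 0.0463]
orientation: [2.42, 2.0, 0.004]
contact_force: [3.5, 0.1, 7.1]
grip_width: 0.0852
```

```bash
cat > ang.py <<'E'
from h import *
def gate(th):
    c,s=np.cos(th),np.sin(th)
    def rot(x,z): return (-56+c*(x+56)-s*(z-78), 78+s*(x+56)+c*(z-78))
    return rot
def marks(th):
    g=gate(th); a=.4
    x,z=g(-98-22*np.cos(a),82+22*np.sin(a)); tx,tz=g(-5,62)
    return [(x,40,z),(tx,0,tz)]
E
python3 -c "
from ang import *
go(Cp=(-.039,-.144,.045))
crop('scene','s6',150,150,pts=marks(.45)+marks(.6)+marks(.75))
go(Cp=(-.039,-.144,.045))
"
```

```text
clk 5.05 chute mm [ -38.2 -144.5   46.3] world [ 0.509 -0.165  0.046] F [3.5 0.1 7.1] w 0.0852
shift cm [ 0.05 -0.08  0.13] turn deg [ 0.2 -0.  -0.1]
clk 5.1 chute mm [ -38.2 -144.5   46.3] world [ 0.509 -0.165  0.046] F [ 3.4 -0.   6.9] w 0.0853
shift cm [ 0.05 -0.08  0.13] turn deg [ 0.2 -0.  -0.1]
```

View pics/s6.png

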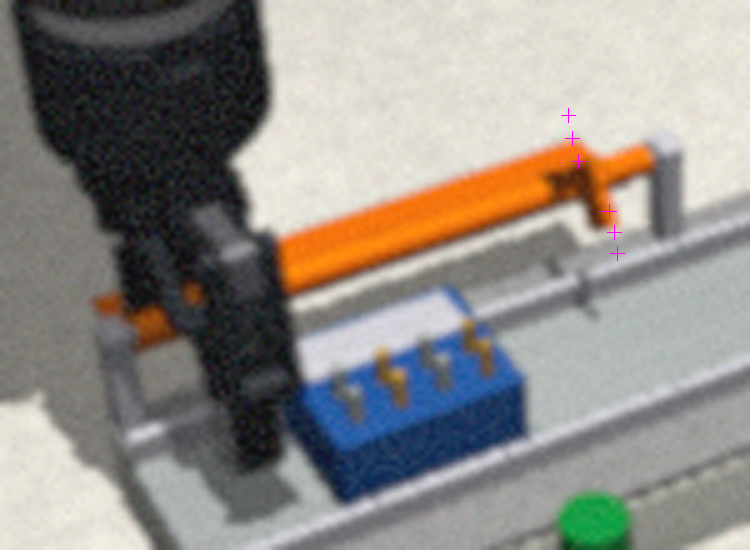

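```bash
python3 -c "
from h import *
for x in(-30,-22,-15):
  print(x,[(z,(((proj('scene',c2w(p,np.array([x,0,z])/1e3))[0]-[150,150]+.5)*5).round())) for z in(95,105,112,120)])
# fingertip heights for angles
from ang import *
for th in(.5,.55,.6,.63,.66):
  g=gate(th);cx,cz=g(-98,82);print(th,[round(cz+(x-cx)*np.tan(th-.4),1) for x in(-81,-88,-95)])
im=cv2.imread('pics/s6.png')[100:300,500:700]; cv2.imwrite('pics/s6z.png',cv2.resize(im,None,fx=3,fy=3))
"
```

```text
-30 [(95, array([580., 193.])), (105, array([579., 170.])), (112, array([579., 154.])), (120, array([578., 135.]))]
-22 [(95, array([591., 204.])), (105, array([590., 182.])), (112, array([589., 165.])), (120, array([589., 147.]))]
-15 [(95, array([601., 215.])), (105, array([600., 192.])), (112, array([599., 175.])), (120, array([598., 157.]))]
0.5 [np.float64(62.8), np.float64(62.1), np.float64(61.4)]
0.55 [np.float64(61.4), np.float64(60.3), np.float64(59.3)]
0.6 [np.float64(60.0), np.float64(58.6), np.float64(57.2)]
0.63 [np.float64(59.1), np.float64(57.5), np.float64(55.9)]
0.66 [np.float64(58.2), np.float64(56.4), np.float64(54.5)]
```

View pics/s6z.png

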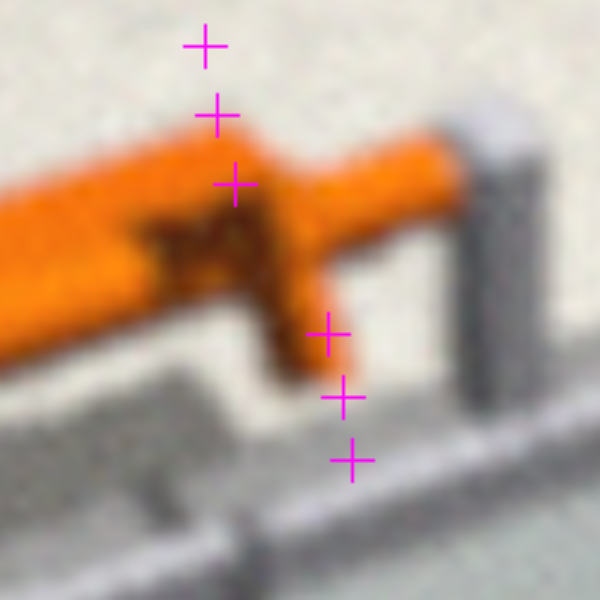

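Request:
jog_arm(
  rows=[
    {"xyz": [0.2,-0.1,0],"delta_rot": [0,0,0],"fingers": 0},
    {"xyz": [0.4,-0.1,-0.1],"delta_rot": [0,0,0],"fingers": 0},
    {"xyz": [0.6,-0.1,-0.1],"delta_rot": [0.2,0,0],"fingers": 0},
    {"xyz": [0.8,-0.1,-0.1],"delta_rot": [0.2,0,0],"fingers": 0},
    {"xyz": [1,-0.1,-0.1],"delta_rot": [0.2,0,0],"fingers": 0},
  ],
)

```text
clock: 5.52
tcp_pos: [0.5094, -0.155, 0.0471]
orientation: [-2.421, -2.0, 0.001]
contact_force: [-2.0, -2.2, 2.8]
grip_width: 0.0853
```

```bash
python3 -c "
from ang import *
go(Cp=(-.039,-.12,.048))
crop('scene','s7',170,150,pts=marks(.45)+marks(.6)+marks(.75))
"
```

```text
clk 5.52 chute mm [ -40.  -134.7   47.1] world [ 0.509 -0.155  0.047] F [-2.  -2.2  2.8] w 0.0853
shift cm [ 1.47  0.09 -0.09] turn deg [-0.1 -0.  -0.1]
```

View pics/s7.png

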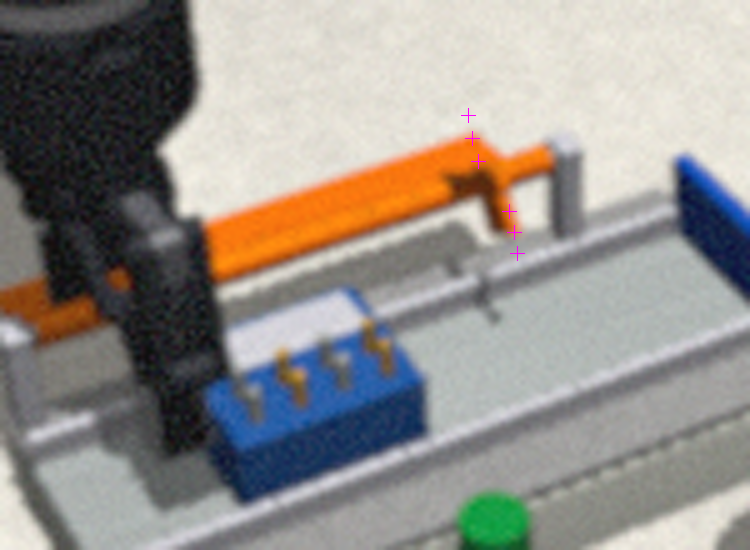

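Request:
jog_arm(
  rows=[
    {"xyz": [0.5,0.0,0],"delta_rot": [0,0,0],"fingers": 0},
    {"xyz": [1,0,-0.05],"delta_rot": [0,0,0],"fingers": 0},
    {"xyz": [1.5,0,-0.05],"delta_rot": [0,0,0],"fingers": 0},
    {"xyz": [2,0,-0.05],"delta_rot": [0,0,0],"fingers": 0},
    {"xyz": [2.5,0,-0.05],"delta_rot": [0,0,0],"fingers": 0},
  ],
)

```text
clock: 5.98
tcp_pos: [0.5141, -0.1295, 0.0474]
orientation: [-2.42, -2.001, 0.001]
contact_force: [-1.4, -4.8, 2.5]
grip_width: 0.0852
```

```bash
python3 -c "
from ang import *
go(Cp=(-.039,-.08,.0475))
crop('scene','s8',170,150,pts=marks(.45)+marks(.6)+marks(.75))
"
```

```text
clk 5.98 chute mm [ -40.1 -108.8   47.4] world [ 0.514 -0.13   0.047] F [-1.4 -4.8  2.5] w 0.0852
shift cm [ 2.88  0.1  -0.01] turn deg [-0.1 -0.  -0.1]
```

View pics/s8.png

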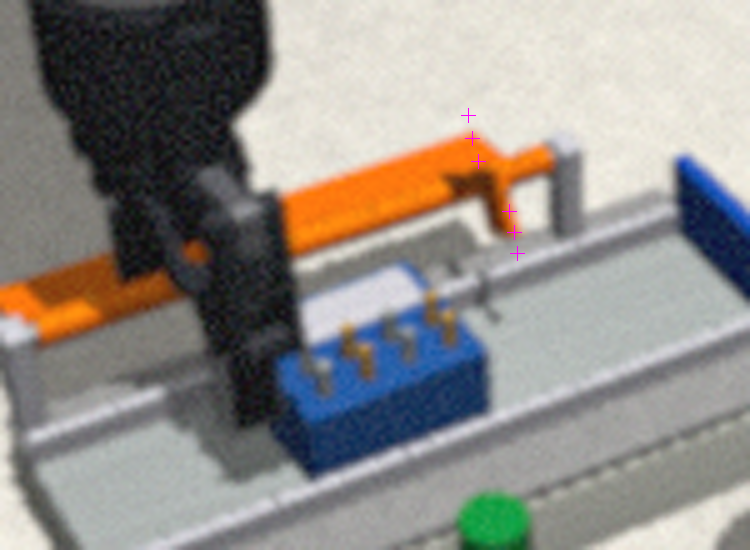

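Request:
jog_arm(
  rows=[
    {"xyz": [0.6,0.0,0],"delta_rot": [0,0,0],"fingers": 0},
    {"xyz": [1.2,0.1,0],"delta_rot": [0,0,0],"fingers": 0},
    {"xyz": [1.8,0.1,0],"delta_rot": [0,0,0],"fingers": 0},
    {"xyz": [2.4,0.1,0],"delta_rot": [0,0,0],"fingers": 0},
    {"xyz": [3,0.1,0],"delta_rot": [0,0,0],"fingers": 0},
  ],
)

```text
clock: 6.45
tcp_pos: [0.521, -0.0986, 0.0474]
orientation: [-2.419, -2.002, 0.001]
contact_force: [-1.6, -5.3, 3.8]
grip_width: 0.0854
```

```bash
python3 -c "
from ang import *
go(Cp=(-.039,-.05,.0475))
crop('scene','s9',190,140,pts=marks(.45)+marks(.6)+marks(.75))
"
```

```text
clk 6.45 chute mm [-39.1 -77.2  47.4] world [ 0.521 -0.099  0.047] F [-1.6 -5.3  3.8] w 0.0854
shift cm [ 2.72  0.   -0.01] turn deg [-0.1 -0.1 -0. ]
```

View pics/s9.png

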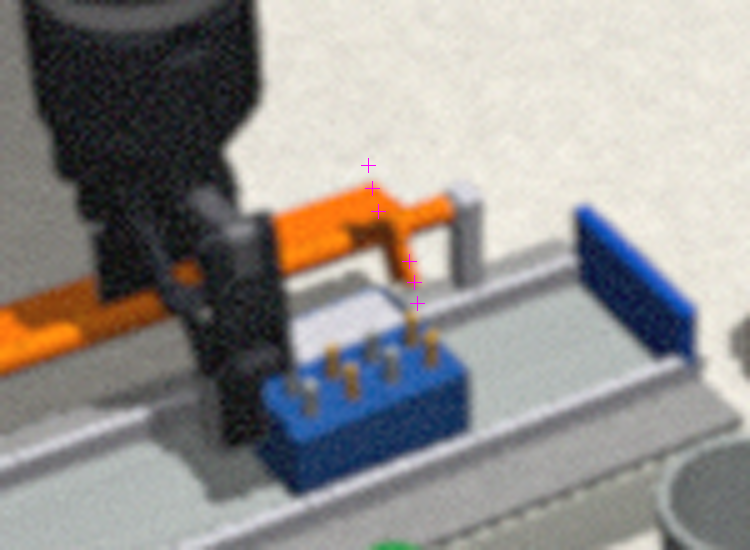

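Request:
jog_arm(
  rows=[
    {"xyz": [0.6,0.0,0],"delta_rot": [0,0,0],"fingers": 0},
    {"xyz": [1.2,0,0],"delta_rot": [0,0,0],"fingers": 0},
    {"xyz": [1.8,0,0],"delta_rot": [0,0,0],"fingers": 0},
    {"xyz": [2.4,0,0],"delta_rot": [0,0,0],"fingers": 0},
    {"xyz": [3,0,0],"delta_rot": [0,0,0],"fingers": 0},
  ],
)

```text
clock: 6.92
tcp_pos: [0.5268, -0.0676, 0.0474]
orientation: [-2.417, -2.003, 0.0]
contact_force: [-1.0, -4.6, 4.0]
grip_width: 0.0853
```

```bash
python3 -c "
from ang import *
go(Cp=(-.039,-.02,.0475))
crop('scene','s10',190,140,pts=marks(.45)+marks(.6)+marks(.75))
"
```

```text
clk 6.92 chute mm [-39.2 -45.6  47.4] world [ 0.527 -0.068  0.047] F [-1.  -4.6  4. ] w 0.0853
shift cm [ 2.56  0.02 -0.01] turn deg [-0.1 -0.1  0.1]
```

View pics/s10.png

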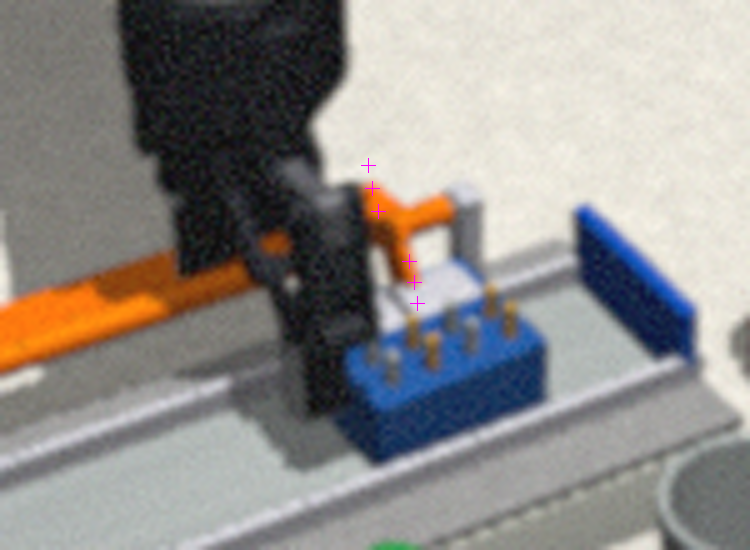

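Request:
jog_arm(
  rows=[
    {"xyz": [0.4,0.0,0],"delta_rot": [0,0,0],"fingers": 0},
    {"xyz": [0.8,0,0],"delta_rot": [0,0,0],"fingers": 0},
    {"xyz": [1.2,0,0],"delta_rot": [0,0,0],"fingers": 0},
    {"xyz": [1.6,0,0],"delta_rot": [0,0,0],"fingers": 0},
    {"xyz": [2,0,0],"delta_rot": [0,0,0],"fingers": 0},
  ],
)

```text
clock: 7.38
tcp_pos: [0.5306, -0.0467, 0.0473]
orientation: [-2.415, -2.004, 0.0]
contact_force: [-0.7, -5.6, 2.6]
grip_width: 0.0854
```

```bash
python3 -c "
from ang import *
go(Cp=(-.039,-.0,.0475))
crop('scene','s11',190,140,pts=marks(.45)+marks(.6)+marks(.75))
"
```

```text
clk 7.38 chute mm [-39.3 -24.4  47.3] world [ 0.531 -0.047  0.047] F [-0.7 -5.6  2.6] w 0.0854
shift cm [ 2.44  0.04 -0.01] turn deg [-0.1 -0.1  0.1]
```

View pics/s11.png

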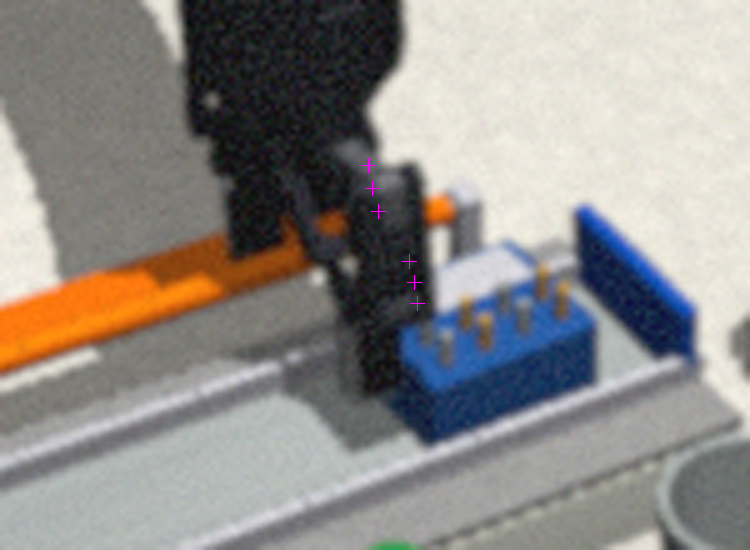

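Request:
jog_arm(
  rows=[
    {"xyz": [0.4,0.0,0],"delta_rot": [0,0,0],"fingers": 0},
    {"xyz": [0.8,0,0],"delta_rot": [0,0,0],"fingers": 0},
    {"xyz": [1.2,0,0],"delta_rot": [0,0,0.1],"fingers": 0},
    {"xyz": [1.6,0,0],"delta_rot": [0,0,0.1],"fingers": 0},
    {"xyz": [1.9,0,0],"delta_rot": [0,0,0.1],"fingers": 0},
  ],
)

```text
clock: 7.85
tcp_pos: [0.5341, -0.0273, 0.0474]
orientation: [-2.416, -2.002, 0.0]
contact_force: [-1.7, -4.9, 4.2]
grip_width: 0.0853
```

```bash
python3 -c "
from ang import *
go(Cp=(-.039,.003,.0475))
crop('scene','s12',190,140,pts=marks(.45)+marks(.6)+marks(.75))
"
```

```text
clk 7.85 chute mm [-39.5  -4.7  47.4] world [ 0.534 -0.027  0.047] F [-1.7 -4.9  4.2] w 0.0853
shift cm [ 0.77  0.05 -0.01] turn deg [-0.2 -0.1  0. ]
```

View pics/s12.png

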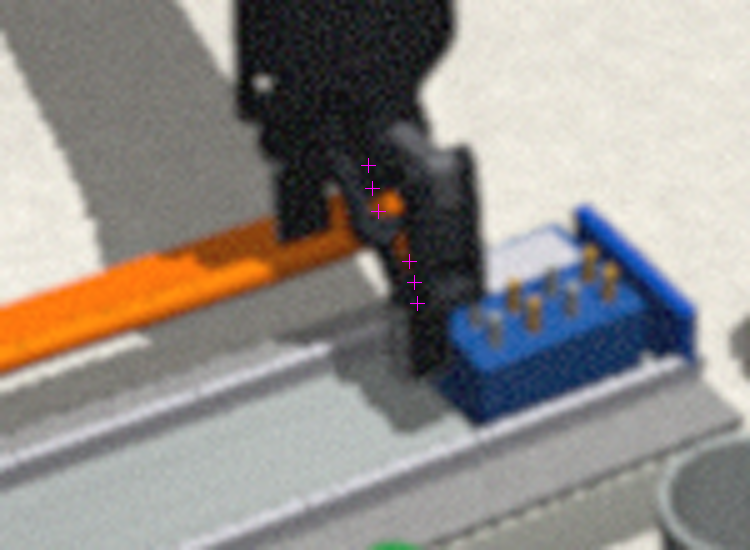

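Nearly home, about 8 mm left by my numbers.

Request:
jog_arm(
  rows=[
    {"xyz": [0.2,0.0,0],"delta_rot": [0,0,0],"fingers": 0},
    {"xyz": [0.4,0,0],"delta_rot": [0,0,0],"fingers": 0},
    {"xyz": [0.6,0,0],"delta_rot": [0,0,0],"fingers": 0},
    {"xyz": [0.8,0,0],"delta_rot": [0,0,0],"fingers": 0},
    {"xyz": [0.9,0,0],"delta_rot": [0,0,0],"fingers": 0},
  ],
)

```text
clock: 8.32
tcp_pos: [0.5352, -0.0201, 0.0474]
orientation: [-2.419, -2.001, 0.003]
contact_force: [-1.8, -11.8, 6.3]
grip_width: 0.0855
```

```bash
python3 -c "
from ang import *
go(Cp=(-.039,.003,.0475))
crop('scene','s13',200,140,pts=marks(.6))
"
```

```text
clk 8.32 chute mm [-39.7   2.7  47.4] world [ 0.535 -0.02   0.047] F [ -1.8 -11.8   6.3] w 0.0855
shift cm [ 0.03  0.07 -0.01] turn deg [-0.2 -0.  -0. ]
```

View pics/s13.png

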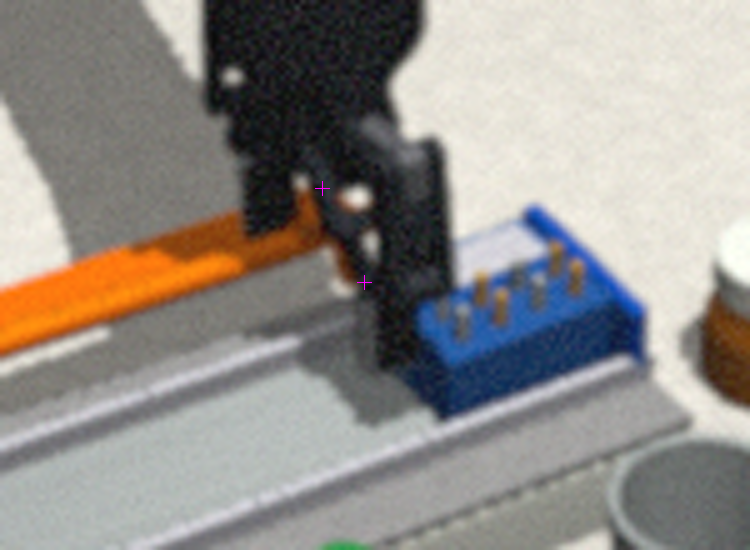

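Request:
jog_arm(
  rows=[
    {"xyz": [0.2,0.1,0],"delta_rot": [0,0,0],"fingers": 0},
    {"xyz": [0.4,0.1,0],"delta_rot": [0,0,0],"fingers": 0},
    {"xyz": [0.4,0.1,0],"delta_rot": [0,0,0],"fingers": 0},
    {"xyz": [0,0.1,0],"delta_rot": [0,0,0],"fingers": 0},
    {"xyz": [-0.5,0.1,0],"delta_rot": [0,0,0],"fingers": 0},
  ],
)

```text
clock: 8.78
tcp_pos: [0.5352, -0.0233, 0.0472]
orientation: [-2.416, -2.0, 0.001]
contact_force: [0.0, 3.7, 4.1]
grip_width: 0.0855
```

```bash
python3 -c "
from ang import *
go(Cp=(-.039,-.006,.0475))
crop('scene','s14',200,140)
"
```

```text
clk 8.78 chute mm [-39.2  -0.5  47.2] world [ 0.535 -0.023  0.047] F [0.  3.7 4.1] w 0.0855
shift cm [-0.55  0.02 -0.03] turn deg [-0.2 -0.2  0. ]
```

View pics/s14.png

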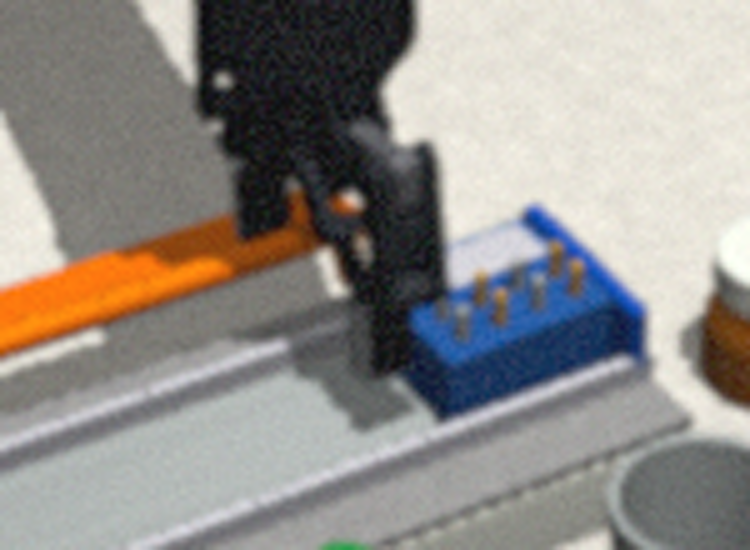

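Request:
jog_arm(
  rows=[
    {"xyz": [-0.4,0,0],"delta_rot": [0,0,0],"fingers": 0},
    {"xyz": [-0.6,0,-0.6],"delta_rot": [0,0,0],"fingers": 0},
    {"xyz": [-0.6,0,-1.4],"delta_rot": [0,0,0],"fingers": 0},
    {"xyz": [-0.6,0,-2.4],"delta_rot": [0,0,0],"fingers": 0},
    {"xyz": [-0.6,0,-3.6],"delta_rot": [0,0,0],"fingers": 0},
  ],
)

```text
clock: 9.25
tcp_pos: [0.534, -0.0308, 0.0841]
orientation: [-2.417, -2.0, 0.002]
contact_force: [0.2, -0.0, -0.5]
grip_width: 0.0856
```

Request:
jog_arm(
  rows=[
    {"xyz": [0,0,-2],"delta_rot": [0,0,0],"fingers": 0},
    {"xyz": [0,0,-5],"delta_rot": [0,0,0],"fingers": 0},
    {"xyz": [0,0,-8],"delta_rot": [0,0,0],"fingers": 0},
    {"xyz": [0,0,-10],"delta_rot": [0,0,0],"fingers": 0},
    {"xyz": [0,0,-12],"delta_rot": [0,0,0],"fingers": 0},
  ],
)

```text
clock: 9.67
tcp_pos: [0.5348, -0.0314, 0.2069]
orientation: [-2.419, -2.0, -0.001]
contact_force: [-0.2, 0.6, -0.2]
grip_width: 0.0854
```

```bash
python3 -c "
from ang import *
go(Cp=(-.039,-.006,.25))
t=marks(0)+[(30,14,74),(-30,14,74),(30,84,74)]
crop('scene','s15',190,140,pts=t)
crop('top','t15',225,195,pts=t)
f=imaging.grab_frame('scene'); cv2.imwrite('pics/s15f.png',cv2.convertScaleAbs(f,alpha=1.6,beta=15))
"
```

```text
clk 9.67 chute mm [-38.   -8.6 206.9] world [ 0.535 -0.031  0.207] F [-0.2  0.6 -0.2] w 0.0854
shift cm [ 0.27 -0.11 -4.31] turn deg [-0.1 -0.1 -0.1]
```

View pics/s15.png

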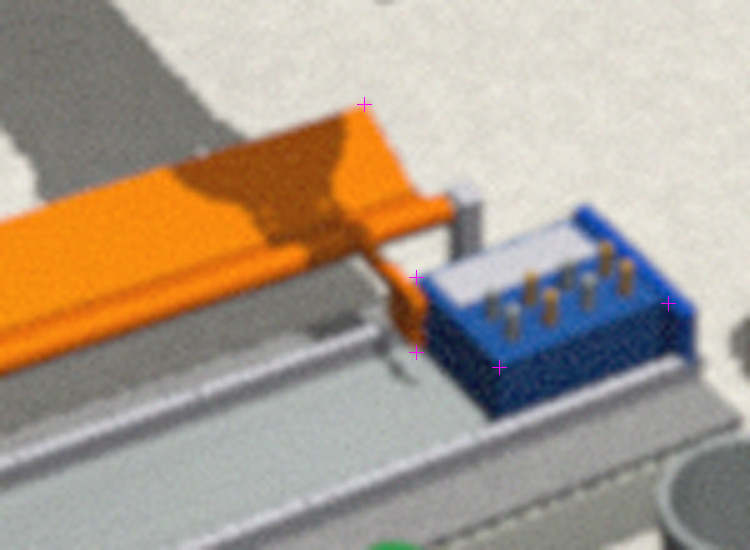

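View pics/t15.png

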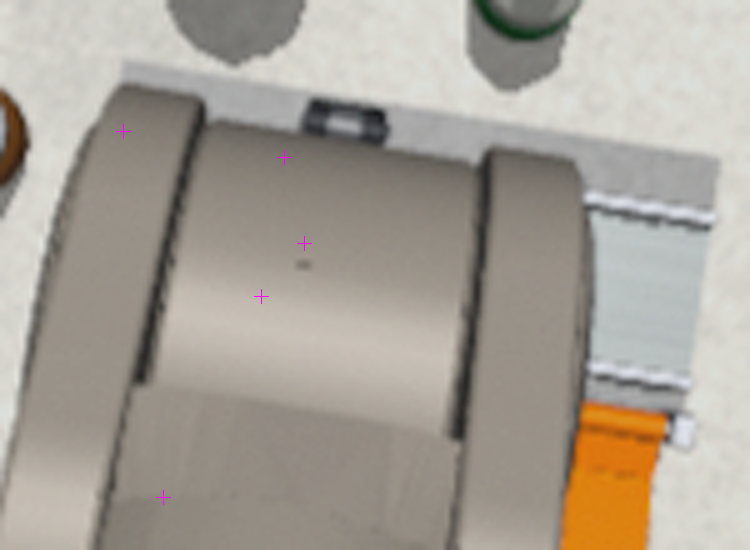

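View pics/s15f.png

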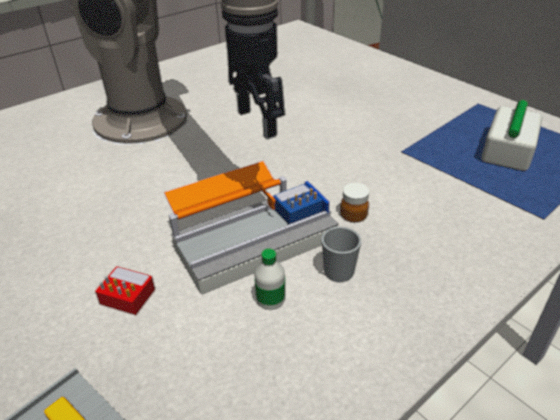

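The scene view shows the rack at the stop and the gate shut. I'll move the arm aside so the top camera can confirm it.

Request:
jog_arm(
  rows=[
    {"xyz": [-3.5,0,0],"delta_rot": [0,0,0],"fingers": 0},
    {"xyz": [-7,0,0],"delta_rot": [0,0,0],"fingers": 0},
    {"xyz": [-10.5,0,0],"delta_rot": [0,0,0],"fingers": 0},
    {"xyz": [-14,0,0],"delta_rot": [0,0,0],"fingers": 0},
    {"xyz": [-17.5,0,0],"delta_rot": [0,0,0],"fingers": 0},
  ],
)

```text
clock: 10.23
tcp_pos: [0.5016, -0.2042, 0.2051]
orientation: [-2.418, -2.001, -0.003]
contact_force: [0.8, 0.8, -0.2]
grip_width: 0.085
```

Request:
jog_arm(
  rows=[
    {"xyz": [-1.5,0,0],"delta_rot": [0,0,0],"fingers": 0},
    {"xyz": [-2,0,0],"delta_rot": [0,0,0],"fingers": 0},
    {"xyz": [-2,0,0],"delta_rot": [0,0,0],"fingers": 0},
    {"xyz": [-2,0,0],"delta_rot": [0,0,0],"fingers": 0},
    {"xyz": [-2,0,0],"delta_rot": [0,0,0],"fingers": 0},
  ],
)

```text
clock: 10.65
tcp_pos: [0.4983, -0.2219, 0.2046]
orientation: [-2.414, -2.004, -0.003]
contact_force: [0.8, 0.3, 0.2]
grip_width: 0.0854
```

```bash
python3 -c "
from ang import *
o,A,t,ch=st(); print(o['clock'],o['contact_force'].round(1),abs(o['qvel']).max())
t=marks(0)+[(30,14,74),(-30,14,74),(30,84,74),(-30,84,74)]
crop('top','t16',205,160,w=155,h=118,pts=t)
"
```

```text
10.65 [0.8 0.3 0.2] 0.006365484621233762
```

View pics/t16.png

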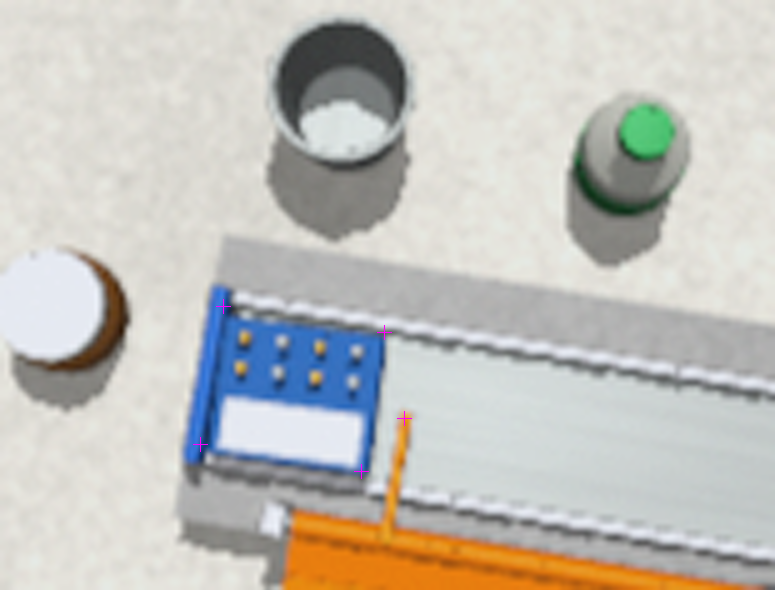

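```bash
python3 -c "
from bench import r
print(r.hand_in())"
```

```text
the job is handed in; nothing more can be done
None
```

The blue rack was pushed through the chute to the end stop, the gate dropped shut behind it, and the job is handed in at about 10.7 s. I got no verdict back.

- **Gate:** I straddled the hinge with the gripper open. The robot-side fingertip pressed the paddle, and from the pictures the gate was at about 0.6 rad before the rack moved. It still read about 0.6 rad in each picture where I could see it during the pass. For the last 45 mm or so of the push the hand hid the gate. There I relied on the height, which stayed constant at 47 mm, and on the paddle force.
- **Rack:** The other fingertip pushed the rack along the channel. The push force rose from about 5 N to 12 N exactly where I had worked out home to be. I then backed off and lifted straight up.

**Last checks:**
- **Rack position:** In both camera views the rear corners are within about 1 pixel (about 2 mm) of the predicted home position, and the rack looks flat and square.
- **Gate shut:** Paddle and tooth match their shut positions.
- **Bystanders:** Bottle, cup and jar show no visible movement. I judged this by eye and did not measure it.
- **Arm:** It is clear of everything and at rest, with the force reading only noise.

The top view could not settle whether a gap of about 1 mm remains between the rack and the stop. The force rise says it touched. Two corner points I picked by hand for the chute fit were off, by 7 pixels and 4 pixels. They counted little in the fit, and the other points agreed to within 2 pixels.

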